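# Set the sliding clamp head over the waisted blank

### The arm

A 7-joint arm with a two-finger parallel gripper is mounted at the origin on the work surface. World frame = base frame: x ahead of the robot, y to its left, z up, the work surface at z = 0. Lengths are in m, angles in rad, forces in N, time in s.
With the tool pointing down it reaches from about 0.425 to 0.825 m from the base axis. Payload 3.6 kg.
Tool frame: the origin (TCP) lies where the fingers leave the gripper's body, on its centre line; the fingertips stand 73 mm ahead of it and the grasp point (between the pads) lies 54 mm ahead of it; z points along the fingers, y is the line along which they close (so a half turn about z gives the same grasp; the last joint's range is limited). The gripper opens to 85 mm and grips with 20 to 120 N. Pads are 22 mm wide; open, the fingers measure 114 mm over their backs; the gripper's body (76 mm by 85 mm) begins 54 mm behind the grasp point. The pads swing forward as they close: fully open they stand 13 mm farther back than shut.
Start: joints at [-1.153, 0.615, -0.013, 1.423, 0.008, 1.103, -0.04], TCP at [0.28, 0.587, 0.304] pointing down, gripper open.
Joint ranges: [-3.12, 3.12], [-0.3, 2.06], [-1.34, 1.32], [0.26, 2.42], [-1.36, 4.5], [0.01, 1.98], [-2.84, 2.84]. Speed limits (rad/s): [2.79, 2.79, 3.14, 3.14, 3.14, 3.14, 3.14].

### API

Orientations are given as a unit quaternion [x, y, z, w].
In Python, from station import arm, snapshot, camera_info, ticket gives the robot as it stands. Calls block until the motion is done:
- arm.movep(position, orientation): joint-space move of the TCP to a pose.
- arm.line_to(position, velocity=0.15, ori=None): straight line of the TCP; ori=None keeps the orientation; velocity is the mean speed in m/s.
- arm.move_j(angles): joint-space move.
- arm.move_gripper(opening, effort=None): opening from 0.0 (shut) to 1.0 (fully open); effort is the grip in N (None keeps the last); returns when the fingers have stopped.
- arm.pause(seconds).
- arm.ik(position, orientation): joint angles nearest the present ones, or None.
- snapshot(name): name is "side" or "top"; returns the picture (400x640x3 uint8, blue, green, red); there is no depth.
- camera_info(name): a dict with "fx", "fy", "cx", "cy" (pixels), "R" (3x3) and "t" (3): a world point X has camera coordinates R X + t. Camera axes: x right, y down, z forward; pixel columns grow to the right and rows downward; lengths in m; the calibration is good to about 2 mm. A picture is of the moment at which its call begins. camera_info takes no time and is no camera call.
A pose or a line that the arm cannot do raises arm.MotionError and nothing moves.
- ticket.finish_job(): hands the job in; it is judged then, once.
Readings, each from a call of its own:
- arm.read_time(): time.
- arm.read_joint_positions(): joint angles.
- arm.read_dq(): joint speeds.
- arm.read_effort(): joint torques, N m.
- arm.read_tool_pos(): TCP position.
- arm.read_eef_rot(): TCP orientation.
- arm.read_ft_force(): force on the tool from outside, world axes, zero at the start.
- arm.read_wrist_torque(): the same for the moment, N m.
- arm.read_opening(): opening from 0.0 (shut) to 1.0 (fully open).
- arm.read_finger_force(): force on a finger pad.
Only numpy, scipy, OpenCV 4.12 (cv2) and the standard library are available. Lean on these libraries where they do the work, as an engineer would, in place of code of your own. Each camera call takes 0.05 s, during which the arm holds its last target. There are 200 camera calls.

### The job

On the clamping jig, bring the clamp head over the waisted wooden blank (the one with two wide ends and a narrow middle) so that it is ready to be screwed down: lift the steel release bar on top of the clamp head, slide the head along its rail with the bar held up until its round rubber pad is in line with that blank, and let go so that the bar drops into the nearest notch. Leave the blank lying where it is.

Things in the scene. Friction and masses are not known exactly. Their poses are not given: they have to be found in the camera images.
- bar_grip (a point): Centre of the release bar's steel crossbar on top of the grey clamp head: 70 mm along x (across the rail), 14 mm along y (along the rail, the way the head slides), 16 mm high. Down, it is 122 mm above the table, 54 mm above the head's deck, 38 mm above the stem's housing. Pinch its 14 mm from above. It rises straight up 30 mm to a stop, against 4 to 6 N of weight and spring.
- release_bar (a joint): Lift of the release bar, m: 0 = down, 0.030 = upper stop; clear of teeth above 0.019, lift 0.025 to slide. Let go, it falls by itself. Notches are 30 mm apart with sloping flanks: the pawl draws the head up to 15 mm into the nearest one and locks it to 2 mm. Lifted, the head runs easily (1 N) along 300 mm of rail. It starts with the bar down in a 73 mm gap in the teeth at mid-rail.
- pad (a point): Centre of the underside of the clamp head's round black rubber pad (30 mm across), on the arm reaching away from the robot: 120 mm along x from the release bar, 55 mm above the table. Same axes as bar_grip. It moves with the head and passes clear above everything on the board.
- blank (a point): Centre (half-way up) of the waisted blank: brown wood, 110 mm along its x (across the rail, within 10 degrees), 38 mm wide at both ends, 17 mm in the middle, 18 mm thick, loose on the jig's 18 mm board, at one of four places along the rail, within 5 mm of a notch position of the pad. A straight board, a batten and a disc of the same wood lie at the other places, 50 mm or more away.
Not all that is in view belongs to the job. What is shaped like the part that bears blank but red is not meant.

How it is judged:
By the outcome, as a careful person would: the job done as asked, in the order asked, and still so for the second after the job is handed in, with the robot touching nothing.
It also fails if it takes over 32 s, if anything falls off the work surface, if the arm or the gripper's body presses on something with over 40 N, if the wrist force passes 120 N, or if a joint passes its speed limit or range.

## Working session

There is one attempt and no reset: what is moved stays moved. The work goes in short steps, each a Python script; the robot and the scene stay as the last script left them, time stands still between calls to the robot, and variables do not carry over. Pictures are saved under pics/ and viewed, at most 10 in all, crops included, and the job is handed in when it is done.

```bash
ls; mkdir -p pics; python3 - <<'E'
from station import *
import cv2,numpy as np
for n in("side","top"):
    cv2.imwrite(f"pics/{n}0.png",snapshot(n)); print(n,camera_info(n))
print(arm.read_time(),arm.read_eef_rot())
E
```

```text
pics
side {'fx': 445.46315274111316, 'fy': 445.46315274111316, 'cx': 317.9148179438268, 'cy': 200.56727698667854, 'R': array([[ 0.98608829, -0.1643357 ,  0.02497314],
       [-0.06178531, -0.50184643, -0.8627472 ],
       [ 0.15431285,  0.84920194, -0.50501843]]), 't': array([-0.51971563,  0.14512213,  0.73852047])}
top {'fx': 466.61025958024555, 'fy': 466.61025958024555, 'cx': 315.37859833916525, 'cy': 200.88311076338007, 'R': array([[-0.01615811, -0.9996528 , -0.02081346],
       [-0.99619355,  0.01787853, -0.0853157 ],
       [ 0.0856582 ,  0.01935569, -0.99613655]]), 't': array([0.05540754, 0.55592531, 0.93690604])}
0.1 [ 2.20521120e-01  9.75381503e-01 -1.13975977e-03 -2.44675651e-04]
```

View pics/side0.png

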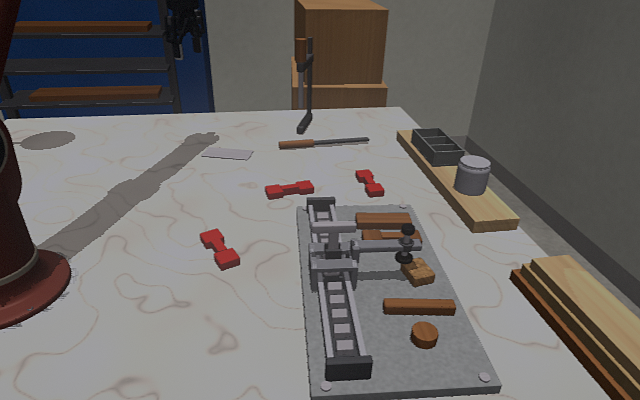

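View pics/top0.png

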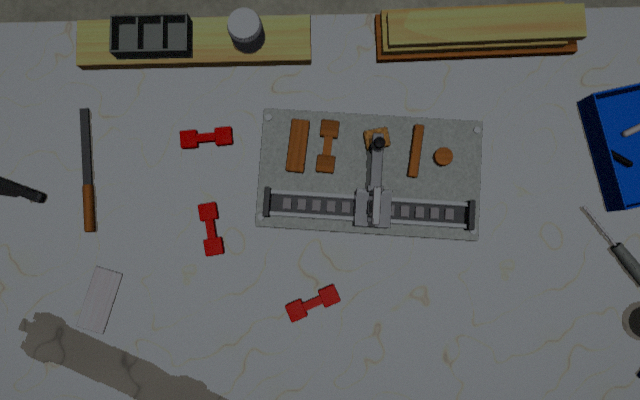

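The top view shows the jig with the head at about (375,205). The brown things lying at the places are a board (298,146), a waisted piece (327,146), something under the pad (377,138), a batten (416,151) and a disc (443,156). The red waisted pieces at (206,138), (211,229) and (313,303) are decoys. I choose the one at (327,146) and will check it in a crop.

```bash
cat > h.py <<'E'
import cv2,numpy as np
from station import *
def ray(n,p):
    c=camera_info(n);R,t=np.array(c["R"]),np.array(c["t"])
    d=R.T@np.array([(p[0]-c["cx"])/c["fx"],(p[1]-c["cy"])/c["fy"],1.]);return -R.T@t,d
def onz(n,p,z):
    o,d=ray(n,p);return o+d*(z-o[2])/d[2]
def tri(p,q):  # side, top
    A=np.zeros((3,3));b=np.zeros(3);rs=[ray("side",p),ray("top",q)]
    for o,d in rs:
        d=d/np.linalg.norm(d);P=np.eye(3)-np.outer(d,d);A+=P;b+=P@o
    X=np.linalg.solve(A,b);return X,max(np.linalg.norm(np.cross(X-o,d/np.linalg.norm(d))) for o,d in rs)
E
python3 - <<'E'
from h import *
t=cv2.imread("pics/top0.png");s=cv2.imread("pics/side0.png")
a=cv2.resize(t[105:245,250:450],None,fx=4,fy=4,interpolation=cv2.INTER_CUBIC)
b=cv2.resize(s[190:300,295:445],None,fx=5,fy=5,interpolation=cv2.INTER_CUBIC)
cv2.imwrite("pics/tc.png",a);cv2.imwrite("pics/sc.png",b)
h=cv2.cvtColor(t,cv2.COLOR_BGR2HSV)
m=cv2.inRange(h,(5,110,40),(18,255,255));m[:100]=0
for c in cv2.findContours(m,0,2)[0]:
    if cv2.contourArea(c)>60:
        M=cv2.moments(c);p=(M['m10']/M['m00'],M['m01']/M['m00']);print(np.round(p,1),cv2.contourArea(c),cv2.contourArea(c)/cv2.contourArea(cv2.convexHull(c)),onz("top",p,.036).round(4),cv2.minAreaRect(c))
E
```

```text
[ 87.9 207.4] 407.5 0.9261363636363636 [0.5508 0.513  0.036 ] ((88.0, 207.5), (47.0, 10.0), 90.0)
[443.3 156. ] 229.5 0.9765957446808511 [ 0.6431 -0.2167  0.036 ] ((443.5, 156.5), (17.0, 17.0), 90.0)
[375.9 135.8] 203.0 0.4742990654205608 [ 0.6878 -0.0808  0.036 ] ((376.3918762207031, 137.8513641357422), (18.9058837890625, 24.166650772094727), 80.53767395019531)
[415.6 150.7] 422.0 0.9075268817204301 [ 0.6552 -0.1608  0.036 ] ((415.5892639160156, 150.51217651367188), (9.232735633850098, 52.288814544677734), 7.765166282653809)
[327. 146.] 676.5 0.7471010491441192 [0.6685 0.02   0.036 ] ((326.9641418457031, 145.93875122070312), (17.68488121032715, 52.23143005371094), 6.519801616668701)
[297.1 145.5] 873.0 0.9448051948051948 [0.6708 0.0815 0.036 ] ((297.0047607421875, 145.46058654785156), (18.070358276367188, 52.701904296875), 6.842772960662842)
```

View pics/tc.png

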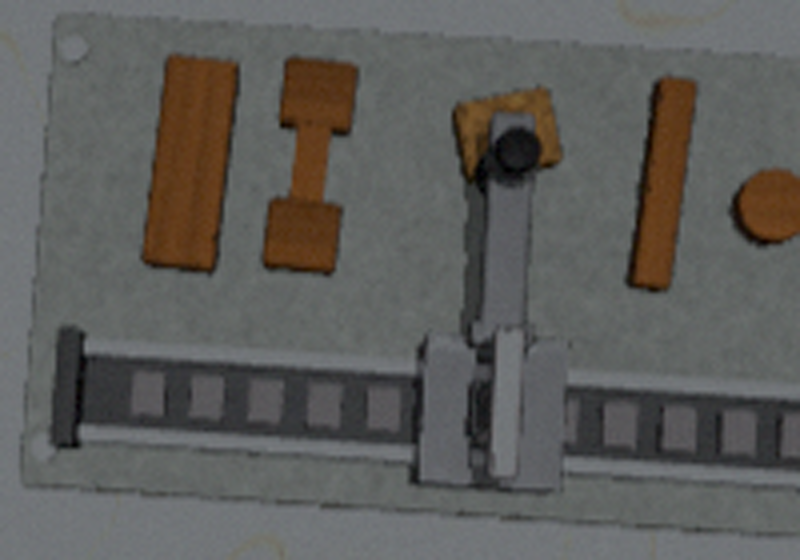

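View pics/sc.png

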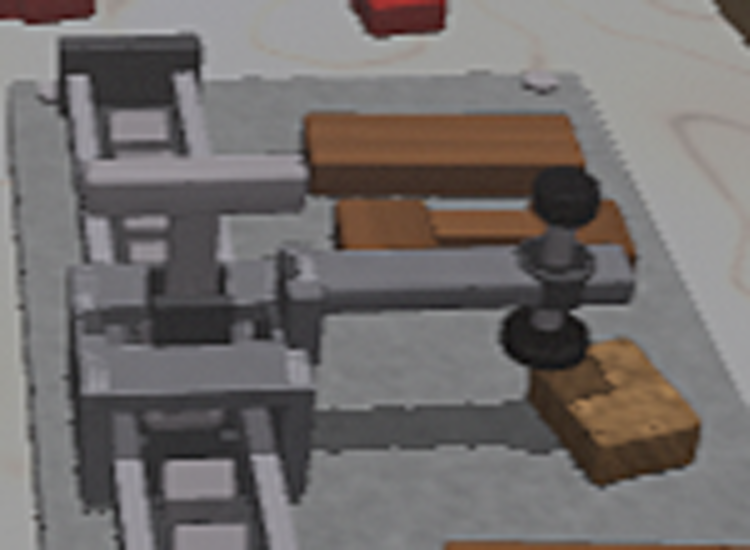

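The crops confirm the choice. At (327,146) lies the brown waisted blank, a wood-coloured offcut sits under the pad, and the crossbar is centred at top (376.4,205.6) and side (334.0,223.8).

```bash
cat >> h.py <<'E'
from scipy.spatial.transform import Rotation as Ro
tc=lambda x,y:((x+.5)/4-.5+250,(y+.5)/4-.5+105)
sc=lambda x,y:((x+.5)/5-.5+295,(y+.5)/5-.5+190)
top,res=tri(sc(197.5,171),tc(507,404))
bl,rb=tri(sc(338,203),tc(264,266))
d=onz("top",tc(149,394),.05)-onz("top",tc(739,432),.05); yj=d/np.linalg.norm(d); xj=np.array([yj[1],-yj[0],0])
blank=onz("top",(327.0,146.0),.034)  # silhouette mostly the top face
qs=[Ro.from_matrix(np.column_stack([s*xj,-s*yj,[0,0,-1]])).as_quat() for s in(1,-1)]
E
python3 - <<'E'
from h import *
print("bar top",top,res,onz("top",tc(507,404),.13),"blank corner",bl,rb,"yj",yj,np.linalg.norm(d))
print("knob/pad via top z.06..",onz("top",tc(517,150),.1))
print("slide",(blank-top)@yj,blank, [onz("top",(327.,146.),z)@yj for z in(.03,.036)])
for q in qs: print(q,arm.ik(top+[0,0,.046+.1],q))
E
```

```text
bar top [ 0.53777664 -0.06783493  0.12681413] 0.0005344092170770718 [ 0.53701416 -0.06738775  0.13      ] blank corner [0.61859547 0.04403763 0.03226099] 0.0011623242368275252 yj [0.082153   0.99661973 0.        ] 0.2946994480123647
knob/pad via top z.06.. [ 0.6608731  -0.07881432  0.1       ]
slide 0.09828308506587524 [0.66892897 0.0199704  0.034     ] [np.float64(0.0748939567965695), np.float64(0.07483915500700127)]
[ 0.99915457 -0.04111126  0.         -0.        ] [-0.38996157  0.57739466  0.75221048  1.79480629 -0.47320253  0.95851639
 -1.09188351]
[0.04111126 0.99915457 0.         0.        ] [ 0.03006208  0.48204568  0.08202951  1.7820396  -0.04932562  0.87948741
  1.62279235]
```

```bash
python3 - <<'E'
from h import *
q=qs[1];p=np.array([*top[:2],.175])
arm.movep(p+[0,0,.08],q); print(arm.read_time())
arm.move_gripper(.6); arm.line_to(p,.12)
print(arm.read_time(),arm.read_tool_pos(),arm.read_ft_force())
arm.move_gripper(0,60)
print(arm.read_time(),arm.read_opening(),arm.read_finger_force(),arm.read_ft_force())
arm.line_to(p+[0,0,.027],.06)
print(arm.read_time(),arm.read_opening(),arm.read_tool_pos(),arm.read_ft_force())
cv2.imwrite("pics/s1.png",cv2.resize(snapshot("side")[150:310,270:470],None,fx=3,fy=3))
E
```

```text
2.6
3.85 [ 0.53823257 -0.06796478  0.17550705] [ 0.48145366 -0.91444408  0.55295566]
4.275 0.14675372865846278 60.70720911026001 [-0.37908864  0.14575045  5.13285478]
4.875 0.15051074247747354 [ 0.53806759 -0.0678948   0.20207772] [ 3.18460266 -1.14964739 -5.44417882]
```

View pics/s1.png

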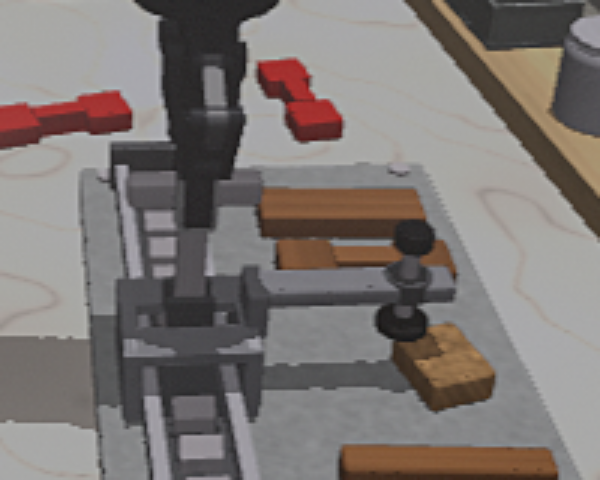

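The bar is held and lifted: the crossbar at (215,187) is between the fingers, and the force is −5.4 N, which matches its weight plus the spring. I slide the head now.

```bash
python3 - <<'E'
from h import *
p=arm.read_tool_pos(); s=(blank-top)@yj
arm.line_to(p+yj*s,.08)
print(arm.read_time(),arm.read_opening(),arm.read_tool_pos()-p,arm.read_ft_force())
cv2.imwrite("pics/s2.png",cv2.resize(snapshot("side")[150:310,270:470],None,fx=3,fy=3))
cv2.imwrite("pics/t2.png",cv2.resize(snapshot("top")[105:245,250:450],None,fx=4,fy=4))
E
```

```text
6.3 0.15080656632311784 [8.15354832e-03 9.75494285e-02 3.83815554e-05] [ 3.95961897 -0.11222412 -4.99166237]
```

View pics/s2.png

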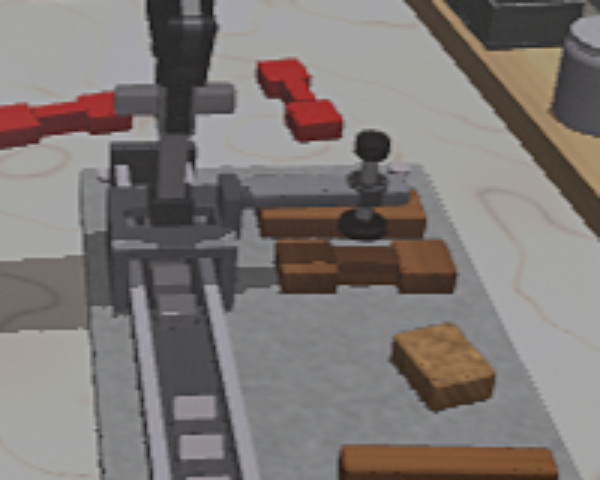

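View pics/t2.png

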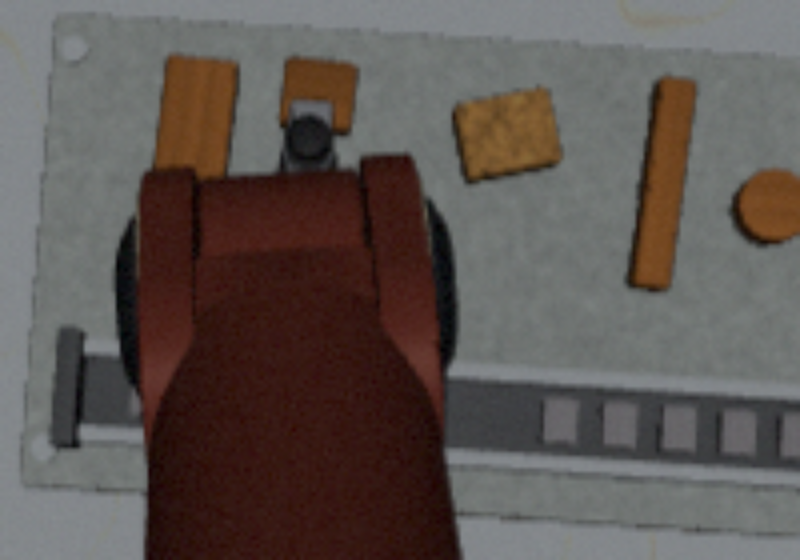

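The pad, at top crop (310,138), is in line with the blank at about (315,165), and the blank has not moved. I let go, retreat and look.

```bash
python3 - <<'E'
from h import *
arm.move_gripper(.6); arm.pause(.4)
p=arm.read_tool_pos()
print(arm.read_time(),arm.read_ft_force())
arm.line_to(p+[0,0,.1],.15)
arm.line_to(p+[-.1,-.25,.12],.25)
print(arm.read_time())
S=snapshot("side")[150:310,270:470];T=snapshot("top")
cv2.imwrite("pics/s3.png",cv2.resize(S,None,fx=3,fy=3))
cv2.imwrite("pics/t3.png",cv2.resize(T[105:245,250:450],None,fx=4,fy=4,interpolation=cv2.INTER_CUBIC))
E
```

```text
7.25 [-0.69086631  0.23329509 -0.82179755]
9.3
```

View pics/s3.png

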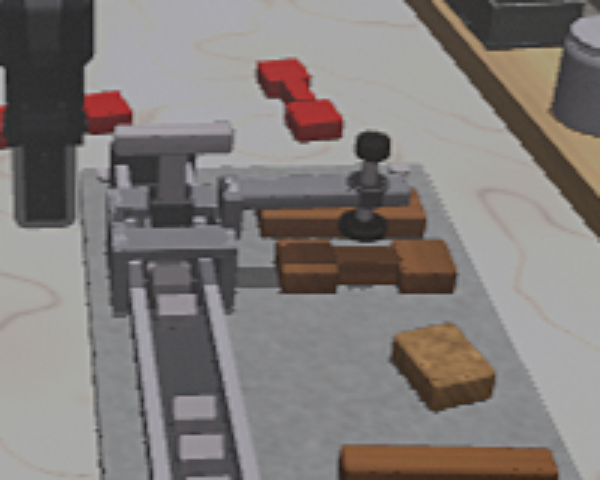

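View pics/t3.png

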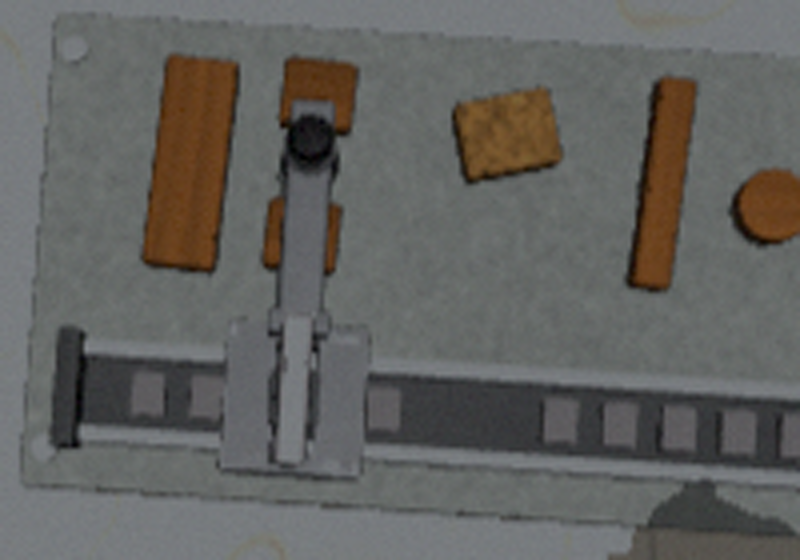

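The bar is down: the crossbar fell from row 98 to 138 in the side crop, about 27 mm. It sits midway between teeth (top crop x = 295, teeth near 266 and 325). The pad is over the blank at (310,138), the blank is undisturbed and the arm is clear.

```bash
python3 -c "
from station import *
print(ticket.finish_job())"
```

```text
the job is handed in; nothing more can be done
None
```

The clamp head is over the waisted blank with its release bar dropped into the nearest notch, the blank has not moved, and the job was handed in after about 9.4 s on the robot's clock.

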